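# Switch the headphone amplifier to its long mark

## Task

Switch the headphone amplifier to its third input: lay a fingertip on the wide knurled dial and stroke it clockwise (seen from above) by friction until it clicks into the detent at the long mark, the third of the four marks; let go and leave it resting there. Press gently, grasp or lift nothing, do not shove the amplifier, and leave the loose things round it untouched.

Things in the scene. Friction and masses are not known exactly. Their poses are not given: they have to be found in the camera images.
- amp: headphone amplifier, loose dark steel box on rubber feet, 155 (x) x 175 (y) x 45 mm, 1.6 kg. Origin: centre of underside; x to its back, z up. The dial is centred over its top. Four flat marks lie on the top just outside the dial at 52, 17, -17 and -52 degrees from its +x axis (counter-clockwise from above positive): first, second, fourth are 6 mm dots, the third an 18 mm bar.
- long_mark (a point): middle of the long mark (third mark, the one to switch to), on the amplifier's top, 62.5 mm from the dial's axis. Behind the amplifier, from x = 0.75 m on, stands a fixed caddy with a peg rail and a headset, up to 226 mm high.
- dial_top (a point): centre of the dial's flat top, on its upright axis, 74 mm above the cabinet top. Dial: aluminium disc 100 mm wide, 22 mm high, knurled rim, 7 mm gap below. Sprung: gives from about 2 N, 2 N per mm, stops after 5 mm. A detent takes 0.04 N m: a 4 N press of a fingertip 30 mm from the axis is plenty; the dial then follows the fingertip.
- pointer_tip (a point): outer end of the dial's pointer, a straight dark line in its top face (15 to 47 mm from the axis); this point is 46 mm from the axis and turns with the dial
- dial (a joint): angle of the dial in rad, growing clockwise from above. Detents (pointer at a mark): 0 first, 0.6 second, 1.2 third = long mark, 1.8 fourth. Let go between two, it snaps to the nearer. End stops just beyond the first and fourth. It starts at the first or second mark.
- jar: loose glass jar with steel cap, 68 mm wide, 95 mm high, beside the amplifier; origin at its underside. Leave alone.
- torch: loose plastic torch lying on its side, 138 mm long, 44 mm high, beside the amplifier; origin below its middle, x along it. Leave alone.
- coaster: loose round wooden coaster, 96 mm wide, 9 mm thick; origin at its underside. Leave alone.
- gamepad: loose game controller, about 100 x 170 x 46 mm; origin at its underside. Leave alone.
- mug: loose ceramic mug, 80 mm wide, 92 mm high, handle to its +y; origin at its underside. Leave alone.
Things that resemble listed ones, but are neither listed nor needed, are in the scene too. Leave any red look-alike of the amp alone.

How it is judged (in metres and radians):
At the end, for the whole second after the job is handed in: The dial rests in the third detent (joint within 0.1 rad of 1.2, the pointer at the long mark), still and let go; the amplifier stands level within 20 mm of where it was (the long mark within 25 mm); jar, torch, coaster, game controller and mug are within 20 mm of where they were (value of joint dial between 1.1 and 1.3 rad and velocity of joint dial between -0.1 and 0.1 rad/s and distance of each of amp, jar, torch, coaster, gamepad, mug from where it was at the start of the episode below 0.02 m and distance of long_mark from where it was at the start of the episode below 0.025 m and angle between amp's own z axis and vertical below 0.05 rad); the robot touches nothing.
It fails at once if the amplifier is lifted or shoved (more than 25 mm, or tilted more than 0.1 rad) (distance of amp from where it was at the start of the episode above 0.025 m or angle between amp's own z axis and vertical above 0.1 rad).
It fails at once if the dial or the amplifier is pressed with more than 40 N (contact force between any of the fingers, the arm and amp above 40 N).
It fails at once if the robot touches the jar, torch, coaster, game controller, or mug with more than 2 N (contact force between any of the fingers, the arm and jar above 2 N or contact force between any of the fingers, the arm and torch above 2 N or contact force between any of the fingers, the arm and coaster above 2 N or contact force between any of the fingers, the arm and gamepad above 2 N or contact force between any of the fingers, the arm and mug above 2 N).
It fails at once if a bystander is moved or lifted more than 20 mm (distance of any of jar, torch, coaster, gamepad, mug from where it was at the start of the episode above 0.02 m).
It also fails if it takes over 48 s, if anything falls off the work surface, if the arm or the gripper's body presses on something with over 40 N, if the wrist force passes 120 N, or if a joint passes its speed limit or range.

## Robot

A 6-joint arm with a two-finger parallel gripper is mounted at the origin on the work surface. World frame = base frame: x ahead of the robot, y to its left, z up, the work surface at z = 0. Lengths are in mm, angles in rad, forces in N, time in s.
With the tool pointing down it reaches from about 275 to 850 mm from the base axis. Payload 5.2 kg.
Tool frame: the origin (TCP) lies on the centre line of the jaws, within the pads' length; the fingertips stand 19 mm ahead of it and the grasp point (between the pads) is the TCP; z points along the fingers, y is the line along which they close (so a half turn about z gives the same grasp; the last joint's range is limited). The gripper opens to 85 mm and grips with 20 to 120 N. Pads are 22 mm wide; open, the fingers measure 114 mm over their backs; the gripper's body (76 mm by 85 mm) begins 54 mm behind the grasp point. The pads swing forward as they close: fully open they stand 13 mm farther back than shut.
Start: joints at [-1.484, 0.259, 1.535, -0, 1.348, -0.203], TCP at [157.189, -527.064, 250.31] pointing down, gripper open.
Joint ranges: [-3.14, 3.14], [-0.91, 2.08], [0.19, 2.58], [-1.22, 4.36], [0.22, 2.71], [-3.12, 3.12]. Speed limits (rad/s): [2.57, 2.57, 3.14, 3.14, 3.14, 3.14].

## Interface

Orientations are given as a rotation vector (axis times angle).
In Python, from station import get_obs, capture, camera_params, hand_in gives the robot as it stands.
- The arm moves only by the tool step_arm, never from a script. Its argument "moves" is a list of rows, each a list of 7 numbers: the gripper's target within -1 to 1 (shut at 1, half-way at 0, fully open at -1), then the shift along the tool's x, y, z in m, then the turn, a rotation vector about the tool's x, y, z in degrees. A call has 1 to 10 rows; each row is the pose to reach, as a shift and turn from the pose commanded when the call began, along the tool's axes at that moment; what a row does not reach only later rows make up. A row lasts 1/8 s, in which the tool goes at most 62.5 mm and 10.7 degrees, less where a joint would pass 70% of its speed; a pose out of reach is approached as far as the arm can. A call with a gripper value outside its range is refused whole. The fingers move at their own pace and stop on an object; "newtons" is the grip in N (left out, the last holds). Time passes only in rows, so rows that repeat a pose let the fingers close. It gives the time, the measured TCP pose, the force, the opening and the grip force at its end, in the units of the state.
- get_obs(): the state, without advancing time (a new reading comes with each control period).
- capture(name): name is "scene" or "top"; returns (picture, depth): 480x640x3 uint8, blue, green, red; 480x640 float32, mm along the optical axis (not along the pixel's ray), 0 where there is no reading.
- camera_params(name): a dict with "fx", "fy", "cx", "cy" (pixels), "dist_coeffs" ([k1, k2, p1, p2, k3] as OpenCV has them; the pictures are not rectified), "xyz" and "attitude" of the camera in the world. Camera axes: x right, y up, looking along -z (the intrinsics and any distortion apply to the point x, -y, -z); pixel columns grow to the right and rows downward; lengths in mm; the calibration is good to about 2 mm. A picture is of the moment at which its call begins. camera_params takes no time and is no camera call.
- hand_in(): hands the job in; it is judged then, once.
The state is a dict: "time_s": time; "qpos": joint angles; "qd": joint speeds; "tau": joint torques, N m; "eef_pos": TCP position; "tool_rot": TCP orientation; "force": force on the tool from outside, world axes, zero at the start; "torque": the same for the moment, N m; "opening": opening from 0.0 (shut) to 1.0 (fully open); "finger_force": force on a finger pad.
Only numpy, scipy, OpenCV 4.12 (cv2) and the standard library are available. Lean on these libraries where they do the work, as an engineer would, in place of code of your own. Each camera call takes 0.05 s, during which the arm holds its last target. There are 200 camera calls.

## Working session

There is one attempt and no reset: what is moved stays moved. The work goes in short steps, Python scripts to look and compute and a tool call to move; the robot and the scene stay as the last step left them, time stands still between calls to the robot, and variables do not carry over. Pictures are saved under pics/ and viewed, at most 10 in all, crops included, and the job is handed in when it is done.

Besides the shell and the picture viewer there is one more tool, called after "Call:" in YAML: its name, and indented under it one key for each argument. step_arm: Moves the arm, as the interface text tells. Its arguments: {"type":"object","properties":{"moves":{"type":"array"},"newtons":{"type":"number"}},"required":["moves"]}

```bash
mkdir -p pics; ls
cat > h.py <<'E'
import numpy as np, cv2
from scipy.spatial.transform import Rotation as R
from station import *
def rot(a):
    a=np.array(a,float)
    return a if a.shape==(3,3) else (R.from_quat(a) if a.size==4 else R.from_rotvec(a)).as_matrix()
def ray(name,uv):
    p=camera_params(name);K=np.array([[p['fx'],0,p['cx']],[0,p['fy'],p['cy']],[0,0,1]])
    n=cv2.undistortPoints(np.array(uv,float).reshape(-1,1,2),K,np.array(p['dist_coeffs'],float))[:,0]
    d=np.c_[n[:,0],-n[:,1],-np.ones(len(n))]
    return np.array(p['xyz'],float),d@rot(p['attitude']).T
def onz(name,uv,z):
    o,d=ray(name,uv);return o+d*((z-o[2])/d[:,2])[:,None]
def pts(name,uv,depth):
    o,d=ray(name,uv);uv=np.array(uv).reshape(-1,2).astype(int);return o+d*depth[uv[:,1],uv[:,0]][:,None]
E
python3 - <<'E'
from h import *
for n in ('scene','top'):
    im,d=capture(n);cv2.imwrite(f'pics/{n}0.png',im);np.save(n+'0.npy',d);print(camera_params(n))
print(get_obs())
E
```

```text
pics
{'fx': 489.2337806011476, 'fy': 489.2337806011476, 'cx': 312.50894718289993, 'cy': 236.02679226579357, 'dist_coeffs': array([0.03280635, 0.        , 0.        , 0.        , 0.        ]), 'xyz': array([ 942.75576987, -396.04183929,  980.08030966]), 'attitude': array([0.55839527, 0.25792569, 0.87705466])}
{'fx': 619.3775179017626, 'fy': 619.3775179017626, 'cx': 317.54805816704015, 'cy': 233.86929651587536, 'dist_coeffs': array([0.07163703, 0.        , 0.        , 0.        , 0.        ]), 'xyz': array([ 113.38896737,   15.75358996, 1753.31214733]), 'attitude': array([ 0.16446373, -0.17533043, -1.63234765])}
{'time_s': 0.1, 'qpos': array([-1.48383023e+00,  2.59301539e-01,  1.53594599e+00, -1.25539599e-05,
        1.34803125e+00, -2.02796778e-01]), 'qd': array([-0.00042596, -0.00034503, -0.00296673, -0.00054092, -0.00137633,
       -0.00054541]), 'tau': array([ 2.62490583e-03, -4.46972752e+01, -2.91245645e+01, -9.77102900e-05,
        6.36601704e-03,  1.50885917e-07]), 'eef_pos': array([ 157.12995972, -526.61842856,  249.55200144]), 'tool_rot': array([-3.10701128e+00, -4.53328985e-01, -1.34038431e-04]), 'force': array([-0.4477927 ,  0.43654091,  0.06260721]), 'torque': array([-0.01640763,  0.01183715,  0.00051271]), 'finger_force': 0.0, 'opening': 0.9966664336966228}
```

View pics/top0.png

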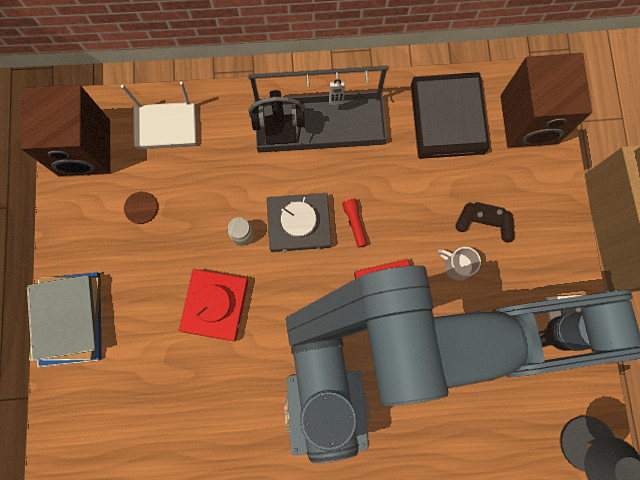

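View pics/scene0.png

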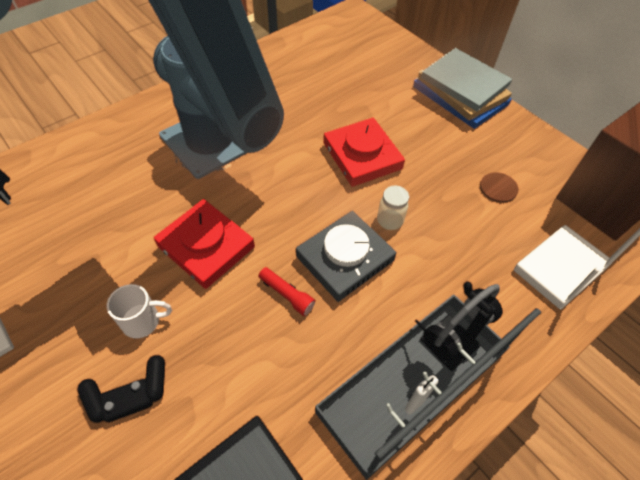

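The candidates in the top view are the dark box with a pale dial (299,222), red look-alikes (215,303) and (385,268), and a black flat box without a dial (450,115). The dark one at (299,222), or (346,255) in the scene view, fits because it has the dial and marks; the jar is to its left and the torch to its right.

Run:
```python
from h import *
C={}
for n,b in (('top',(262,188,340,256)),('scene',(290,205,405,305))):
    im=cv2.imread(f'pics/{n}0.png');x0,y0,x1,y1=b
    c=im[y0:y1,x0:x1];big=cv2.resize(c,None,fx=6,fy=6,interpolation=cv2.INTER_CUBIC)
    cv2.imwrite(f'pics/{n}_c.png',big)
    g=cv2.cvtColor(big,cv2.COLOR_BGR2HSV);m=((g[...,2]>150)&(g[...,1]<70)).astype(np.uint8)
    cs,_=cv2.findContours(m,cv2.RETR_EXTERNAL,cv2.CHAIN_APPROX_NONE);cs=sorted(cs,key=cv2.contourArea)[::-1]
    for k in cs[:6]:
        if cv2.contourArea(k)<30: continue
        (cx,cy),_=cv2.minEnclosingCircle(k);M=cv2.moments(k);q=(np.array([M['m10'],M['m01']])/M['m00']+.5)/6-.5+[x0,y0]
        print(n,q,cv2.contourArea(k)/36,onz(n,q,74)[0],onz(n,q,45)[0])
    h=cv2.convexHull(cs[0]);e=cv2.fitEllipse(h);q=(np.array(e[0])+.5)/6-.5+[x0,y0];print('ell',e,q,onz(n,q,74)[0])
    P=onz(n,(h[:,0]+.5)/6-.5+[x0,y0],74)
    print('hull',P.min(0),P.max(0))
a,b=cv2.imread('pics/top_c.png'),cv2.imread('pics/scene_c.png')
# side by side
s=max(a.shape[0],b.shape[0]);o=np.zeros((s,a.shape[1]+b.shape[1],3),np.uint8);o[:a.shape[0],:a.shape[1]]=a;o[:b.shape[0],a.shape[1]:]=b
cv2.imwrite('pics/both.png',cv2.resize(o,None,fx=.68,fy=.68))
d=np.load('top0.npy')
for n,p in (('mark dial',(300,225)),('box corner',(275,240)),('jar',(238,229)),('torch',(351,208))): print(n,pts('top',[p],d))
```

```text
top [298.05869654 218.24655608] 947.5 [526.56457055  42.75566397  74.        ] [533.69968984  43.22196212  45.        ]
ell ((217.9387969970703, 173.85836791992188), (214.90866088867188, 238.18276977539062), 7.9281463623046875) [297.90646617 216.55972799] [531.42983639  42.88017647  74.        ]
hull [476.86737668  -6.17241568  74.        ] [588.49230712  92.38643617  74.        ]
scene [346.78863982 243.00635011] 1408.3055555555557 [529.6771454   40.50722841  74.        ] [516.45615386  54.47941479  45.        ]
scene [357.4127865  271.54781026] 25.65277777777778 [598.93122092  10.94734608  74.        ] [587.92677484  23.97343907  45.        ]
scene [367.25380435 260.91111111] 12.777777777777779 [592.12243844  45.25955839  74.        ] [580.90007051  59.38384781  45.        ]
scene [396.91666667 205.02559055] 7.055555555555555 [521.06590558 202.23844914  74.        ] [507.56930276 221.38700384  45.        ]
ell ((346.8524475097656, 231.90541076660156), (232.41481018066406, 290.731689453125), 100.53852844238281) [347.39207458 243.23423513] [530.95866788  41.16890644  74.        ]
hull [476.8158735  -10.48707812  74.        ] [579.80668773  92.23653663  74.        ]
mark dial [[507.43293263  38.59173671  71.67805506]]
box corner [[476.01408862 112.08745841  41.23558704]]
jar [[502.61284818 208.65523814  93.82691826]]
torch [[ 552.90841751 -108.92646483   46.66546253]]
```

View pics/both.png

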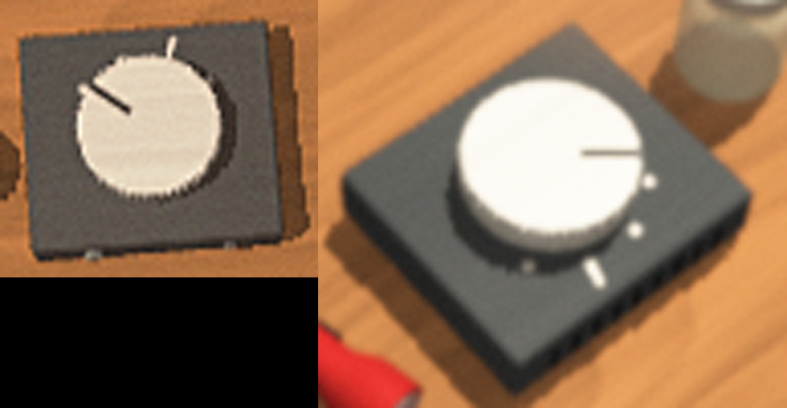

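The crop confirms the dark amp. Its pointer is at the first mark (dial 0) and the bar lies at about (588, 24, 45). The dial axis is at about (528, 41.5), so the dial needs about 69° of clockwise turn. I'll hover first, with the gripper shut.

Call:
step_arm:
  moves:
    - [1,0.0488,-0.0439,0,0,0,0]
    - [1,0.0976,-0.0878,0,0,0,0]
    - [1,0.146,-0.132,0,0,0,0]
    - [1,0.195,-0.176,0,0,0,0]
    - [1,0.244,-0.219,0,0,0,0]
    - [1,0.293,-0.263,0,0,0,0]
    - [1,0.341,-0.307,0,0,0,0]
    - [1,0.39,-0.351,0,0,0,0]
    - [1,0.439,-0.395,0,0,0,0]
    - [1,0.488,-0.439,0,0,0,0]
  newtons: 20

```text
time_s: 1.35
eef_pos: [483.6, 8.3, 250.2]
tool_rot: [3.108, 0.454, 0.0]
force: [0.6, -0.8, 0.5]
opening: -0.005
finger_force: 0.0
```

Call:
step_arm:
  moves:
    - [1,0,0,0,0,0,0]
    - [1,0,0,0.04,0,0,0]
    - [1,0,0,0.08,0,0,0]
    - [1,0,0,0.11,0,0,0]
    - [1,0,0,0.13,0,0,0]
    - [1,0,0,0.13,0,0,0]
    - [1,0,0,0.13,0,0,0]

```text
time_s: 2.22
eef_pos: [483.3, 5.6, 121.0]
tool_rot: [3.108, 0.452, 0.001]
force: [0.1, 0.5, 0.2]
opening: -0.0
finger_force: 0.0
```

Run:
```python
from h import *
o=get_obs();print(o['eef_pos'],o['force'],o['qpos'])
im,d=capture('scene');cv2.imwrite('pics/s1.png',cv2.resize(im[150:310,250:450],None,fx=4,fy=4)[:600])
```

```text
[483.28878323   5.61463442 120.9960515 ] [0.08754176 0.47156267 0.22669027] [-2.19601572e-01  2.72518114e-01  1.86726946e+00 -1.42424518e-04
  1.00103287e+00  1.06221114e+00]
```

View pics/s1.png

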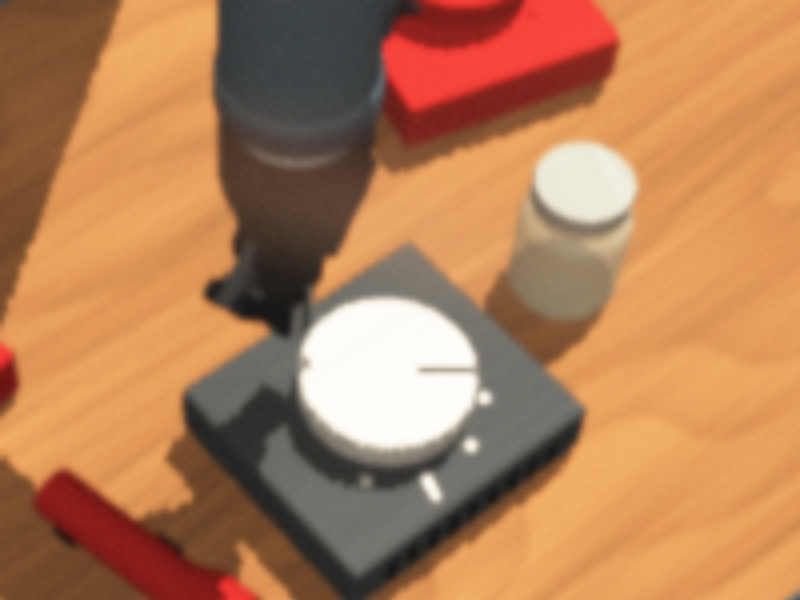

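The finger is at the dial's near-right edge, at crop (290,300), and the pointer is still at the first mark. The clipped row left me 27 mm short in y, so I'll correct that before descending.

Call:
step_arm:
  moves:
    - [1,0.012,-0.011,0,0,0,0]
    - [1,0.023,-0.0216,0,0,0,0]
    - [1,0.023,-0.0216,0.005,0,0,0]
    - [1,0.023,-0.0216,0.01,0,0,0]
    - [1,0.023,-0.0216,0.012,0,0,0]
    - [1,0.023,-0.0216,0.012,0,0,0]
    - [1,0.023,-0.0216,0.012,0,0,0]

```text
time_s: 3.15
eef_pos: [498.9, 33.3, 108.4]
tool_rot: [3.109, 0.453, 0.0]
force: [0.5, -0.0, -0.4]
opening: 0.004
finger_force: 0.0
```

Call:
step_arm:
  moves:
    - [1,0,0,0.002,0,0,0]
    - [1,0,0,0.004,0,0,0]
    - [1,0,0,0.006,0,0,0]
    - [1,0,0,0.008,0,0,0]
    - [1,0,0,0.01,0,0,0]
    - [1,0,0,0.012,0,0,0]
    - [1,0,0,0.013,0,0,0]
    - [1,0,0,0.013,0,0,0]

```text
time_s: 4.15
eef_pos: [498.8, 33.6, 95.2]
tool_rot: [-3.109, -0.454, 0.0]
force: [0.1, -0.4, 0.8]
opening: 0.001
finger_force: 0.0
```

Call:
step_arm:
  moves:
    - [1,0,0,0.001,0,0,0]
    - [1,0,0,0.002,0,0,0]
    - [1,0,0,0.003,0,0,0]
    - [1,0,0,0.003,0,0,0]
    - [1,0,0,0.003,0,0,0]

```text
time_s: 4.78
eef_pos: [498.9, 33.5, 92.5]
tool_rot: [3.109, 0.454, 0.0]
force: [-0.5, -0.4, 3.1]
opening: 0.002
finger_force: 1.5
```

Call:
step_arm:
  moves:
    - [1,0,0,0.001,0,0,0]
    - [1,0,0,0.0018,0,0,0]
    - [1,0,0,0.0018,0,0,0]
    - [1,0,0,0.0018,0,0,0]

```text
time_s: 5.28
eef_pos: [498.8, 33.5, 90.8]
tool_rot: [3.109, 0.454, 0.0]
force: [-1.5, 0.0, 5.9]
opening: 0.003
finger_force: 3.1
```

Call:
step_arm:
  moves:
    - [1,0.0001,-0.0018,0,0,0,3.5]
    - [1,0.0002,-0.0037,0,0,0,7]
    - [1,0.0005,-0.0055,0,0,0,10.5]
    - [1,0.0009,-0.0073,0,0,0,14]
    - [1,0.0014,-0.009,0,0,0,17.5]
    - [1,0.002,-0.0108,0,0,0,21]
    - [1,0.0027,-0.0124,0,0,0,24.5]
    - [1,0.0035,-0.0141,0,0,0,28]
    - [1,0.0044,-0.0157,0,0,0,31.5]
    - [1,0.0054,-0.0172,0,0,0,35]

```text
time_s: 6.52
eef_pos: [498.9, 51.8, 90.7]
tool_rot: [-3.101, 0.505, 0.001]
force: [-4.1, -0.0, 6.2]
opening: 0.002
finger_force: 3.1
```

Run:
```python
from h import *
im,d=capture('scene');cv2.imwrite('pics/s2.png',cv2.resize(im[150:310,250:450],None,fx=4,fy=4)[:600])
```

```text
(no output)
```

View pics/s2.png

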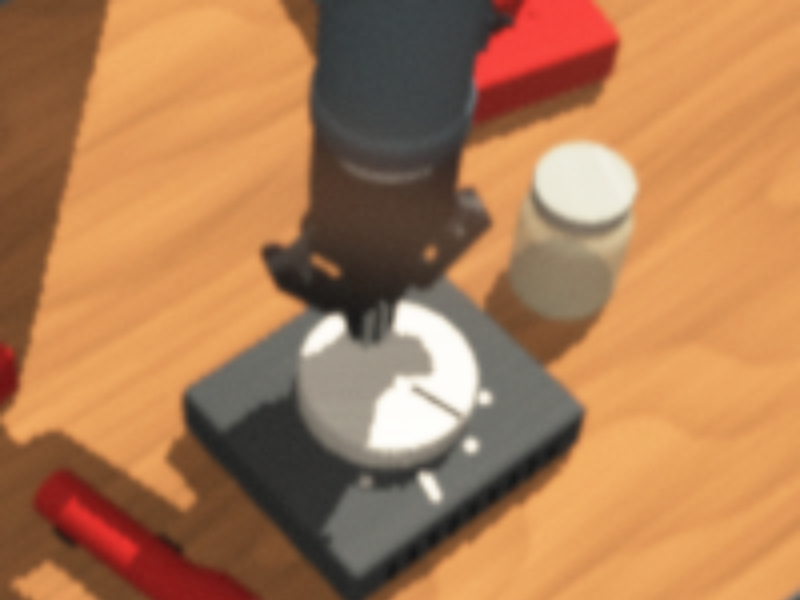

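The pointer, ending at crop (462,415), is now almost at the second mark and follows the fingertip. I'll do the second half of the stroke.

Call:
step_arm:
  moves:
    - [1,0.0001,-0.0018,0,0,0,3.5]
    - [1,0.0002,-0.0037,0,0,0,7]
    - [1,0.0005,-0.0055,0,0,0,10.5]
    - [1,0.0009,-0.0073,0,0,0,14]
    - [1,0.0014,-0.009,0,0,0,17.5]
    - [1,0.002,-0.0108,0,0,0,21]
    - [1,0.0027,-0.0124,0,0,0,24.5]
    - [1,0.0035,-0.0141,0,0,0,28]
    - [1,0.0044,-0.0157,0,0,0,31.5]
    - [1,0.0056,-0.0175,0,0,0,36]

```text
time_s: 7.82
eef_pos: [510.3, 66.6, 90.9]
tool_rot: [-2.792, 1.439, -0.001]
force: [-1.2, 0.2, 5.4]
opening: 0.004
finger_force: 3.0
```

Run:
```python
from h import *
im,d=capture('scene');cv2.imwrite('pics/s3.png',cv2.resize(im[150:310,250:450],None,fx=4,fy=4)[:600])
```

```text
(no output)
```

View pics/s3.png

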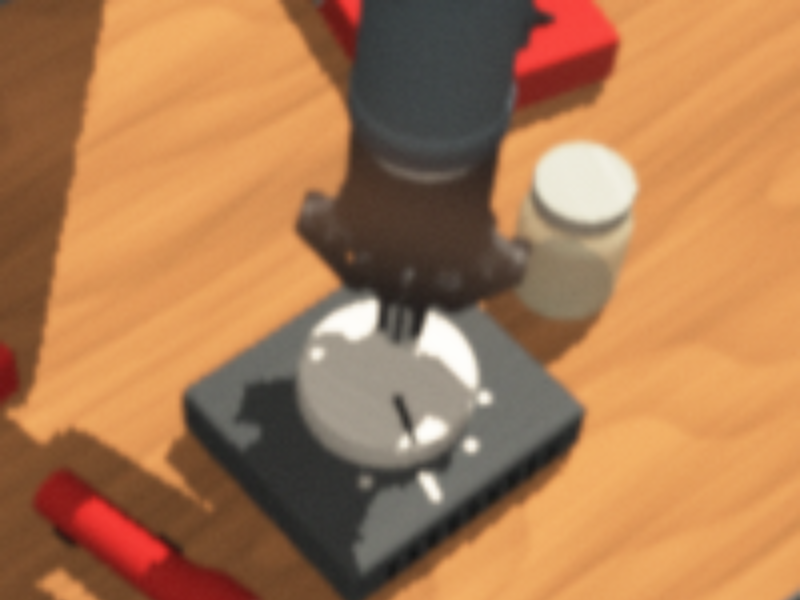

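The pointer now ends at crop (413,442), in line with the bar at (430,487). I'll lift straight up and clear.

Call:
step_arm:
  moves:
    - [1,0,0,-0.002,0,0,0]
    - [1,0,0,-0.005,0,0,0]
    - [1,0,0,-0.02,0,0,0]
    - [1,0,0,-0.06,0,0,0]
    - [1,0,0,-0.1,0,0,0]
    - [1,0,0,-0.14,0,0,0]
    - [1,0,0,-0.14,0,0,0]
    - [1,0,0,-0.14,0,0,0]

```text
time_s: 8.88
eef_pos: [509.6, 66.5, 230.5]
tool_rot: [2.794, -1.436, -0.0]
force: [0.4, 0.7, 0.5]
opening: 0.001
finger_force: 0.0
```

Run:
```python
from h import *
print(get_obs()['force'])
im,d=capture('scene');b=cv2.resize(im[205:305,290:405],None,fx=5,fy=5,interpolation=cv2.INTER_CUBIC);cv2.imwrite('pics/s4.png',b)
```

```text
[0.35740265 0.71304984 0.49776727]
```

View pics/s4.png

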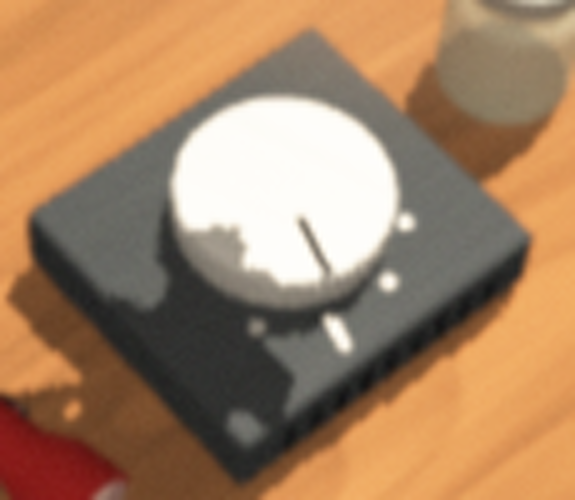

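Run:
```python
from h import *
p=onz('scene',[(290+300/5,205+218/5),(290+327/5,205+271/5)],74)
v=(p[1]-p[0])[:2];a=np.degrees(np.arctan2(v[1],v[0]));print(p,a,np.radians(52.7-a))
if abs(np.radians(52.7-a)-1.2)<.15: print(hand_in())
```

```text
[[545.20336961  36.4939955   74.        ]
 [573.07187624  27.87912284  74.        ]] -17.177725098211337 1.219596376767266
the job is handed in; nothing more can be done
None
```

The dial is in the third detent: the last picture puts the pointer at the long mark, about 1.22 rad against a target of 1.2. The highest force I read on the tool was about 7 N, the arm is lifted clear, and the job is handed in; I did not re-measure the amplifier or the loose things afterwards.

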